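Check two trolley hand levers for stop clearance

TASK

Two handlebar ends from the stock trolley stand on the laser bench, each with an aluminium hand lever in front of its rubber-gripped bar. Check that each lever stops short of its bar: with the outside of the fingers press the long lever fully in to its stop, keep it there for a good second and let it spring all the way out, then do the same with the short lever. Do not pinch the levers, force them hard past the stop or push on the bars, leave everything else where it is, and finish with both levers out and nothing touched.

Things in the scene. Friction and masses are not known exactly. Their poses are not given: they have to be found in the camera images.
- brake_stand: fixed stand of the long lever (left or right varies). Foot plate 140 (x) x 220 (y) x 12 mm, origin at the centre of its underside; own x points away from the robot (yaw up to 0.35 rad either way), y along the bar. Lever's upright pivot at own (-45, 78, 115) mm; lever points to own -y, on the robot side of the bar, with free space below and before it
- release_stand: fixed stand of the short lever, built like the other: foot plate 140 (x) x 220 (y) x 12 mm, origin at the centre of its underside, own x away from the robot, y along the bar, lever pivot at own (-45, 78, 115) mm. On both, two posts at own (4, -92) and (4, 98) mm, 30 x 16 mm, reach 136 mm above the table
- brake_bar: bar of the long lever's stand: fixed steel bar with black rubber grip, 28 mm across the grip, 230 mm long along the stand's y; origin at its middle, 115 mm above the table. Not to be pushed on or gripped
- release_bar: bar of the short lever's stand: fixed steel bar with black rubber grip, 28 mm across the grip, 230 mm long along the stand's y; origin at its middle, 115 mm above the table. Not to be pushed on or gripped
- brake_lever (a joint): long lever's hinge, rad: 0 = at rest, sprung out, flared 0.3 rad from the bar; 0.3 = fully in at its hard stop, parallel to the bar with 23 mm clear gap to the grip. Pressing towards the bar (stand's +x) turns it counter-clockwise seen from above and raises the value. The spring returns it: at the press point 2.5 N starts it, 6.2 N holds it at the stop; no latch
- release_lever (a joint): short lever's hinge, rad: 0 = at rest, sprung out, flared 0.34 rad from the bar; 0.34 = fully in at its hard stop, parallel to the bar with 23 mm clear gap to the grip. Pressing towards the bar (stand's +x) turns it counter-clockwise seen from above and raises the value. The spring returns it: at the press point 2.1 N starts it, 5.9 N holds it at the stop; no latch
- brake_press (a point): point to press on the long lever: middle of its outer, robot-side face, 105 mm from the pivot, 115 mm above the table; moves with the lever. Own x points through the lever to the bar, y along it to the pivot. Bare aluminium lever 13 mm thick, 18 mm high, 140 mm from pivot to the centre of its 18 mm end ball
- release_press (a point): point to press on the short lever: middle of its outer, robot-side face, 57 mm from the pivot, 115 mm above the table; moves with the lever. Own x points through the lever to the bar, y along it to the pivot. Bare aluminium lever 13 mm thick, 18 mm high, 85 mm from pivot to the centre of its 18 mm end ball
- tape: loose roll of tape lying flat, 90 mm across, 24 mm high, between the robot and the stands; bystander; origin: centre of underside
- jar: loose small white jar, 32 mm across, 50 mm high, between the two stands; bystander; origin: centre of underside
- screwdriver: loose screwdriver lying on the table, left of the robot's work area; bystander; origin: underside
- caliper: loose steel caliper lying on the table, right of the work area, 150 mm long, 12 mm high; bystander; origin: underside
- collar: loose brass ring 28 mm across, 14 mm high, lying on the foot plate of the long lever's stand, behind the bar; bystander; origin: centre of underside

How it is judged:
By the outcome, as a careful person would: the job done as asked, in the order asked, and still so for the second after the job is handed in, with the robot touching nothing.
It also fails if it takes over 56 s, if anything falls off the work surface, if the arm or the gripper's body presses on something with over 40 N, if the wrist force passes 120 N, or if a joint passes its speed limit or range.

ROBOT

A 7-joint arm with a two-finger parallel gripper is mounted at the origin on the work surface. World frame = base frame: x ahead of the robot, y to its left, z up, the work surface at z = 0. Lengths are in mm, angles in rad, forces in N, time in s.
With the tool pointing down it reaches from about 400 to 875 mm from the base axis. Payload 4.4 kg.
Tool frame: the origin (TCP) lies at the very end of the fingers, on their centre line; the grasp point (between the pads) lies 19 mm behind it; z points along the fingers, y is the line along which they close (so a half turn about z gives the same grasp; the last joint's range is limited). The gripper opens to 85 mm and grips with 20 to 120 N. Pads are 22 mm wide; open, the fingers measure 114 mm over their backs; the gripper's body (76 mm by 85 mm) begins 54 mm behind the grasp point. The pads swing forward as they close: fully open they stand 13 mm farther back than shut.
Start: joints at [-1.334, 0.628, 0.038, 1.517, -0.027, 0.996, -0.02], TCP at [193.802, 620.45, 231.313] pointing down, gripper open.
Joint ranges: [-3.06, 3.06], [-0.37, 2.12], [-1.25, 1.32], [0.18, 2.47], [-1.1, 4.24], [0.23, 1.98], [-2.94, 2.94]. Speed limits (rad/s): [2.57, 2.57, 3.14, 3.14, 3.14, 3.14, 3.14].

INTERFACE

Orientations are given as [roll, pitch, yaw] about the fixed x, y, z axes, in that order (R = Rz(yaw) Ry(pitch) Rx(roll)).
In Python, from cell import ctrl gives the robot as it stands.
- The arm moves only by the tool step_arm, never from a script. Its argument "series" is a list that holds one entry, the list of rows, each a list of 7 numbers: the turn, a rotation vector about the tool's x, y, z as a fraction of full scale, then the shift along the tool's x, y, z as a fraction of full scale, then the closure, from 0 (fully open) to 1 (shut). In form: [[[ax, ay, az, tx, ty, tz, gripper], ...]]. A call has 1 to 12 rows; each row shifts and turns the commanded pose from where the row before left it, along the tool's axes as they then stand; what a row does not reach is not made up. Full scale, the value 1, is 150 mm for a shift and 45 degrees for a turn. A row lasts 1/10 s, in which the tool goes at most 50 mm and 8.59 degrees, less where a joint would pass 70% of its speed; a pose out of reach is approached as far as the arm can. A call with a number of a shift or a turn outside -1 to 1 is refused whole. A call with a gripper value outside its range is refused whole. The fingers move at their own pace and stop on an object; the grip force is fixed at half the most. Time passes only in rows, so rows that do not move let the fingers close. It gives the time, the measured TCP pose, the force, the opening and the grip force at its end, in the units of the state.
- ctrl.read_state(): the state, without advancing time (a new reading comes with each control period).
- ctrl.get_image(name): name is "scene" or "side" or "wrist"; returns a dict with "img" (480x640x3 uint8, red, green, blue), "fx", "fy", "cx", "cy" (pixels), "dist" ([k1, k2, p1, p2, k3] as OpenCV has them; the pictures are not rectified), "R" (3x3) and "t" (3): a world point X has camera coordinates R X + t. Camera axes: x right, y down, z forward; pixel columns grow to the right and rows downward; lengths in mm; the calibration is good to about 2 mm. A picture is of the moment at which its call begins. There is no depth.
- ctrl.finish_job(): hands the job in; it is judged then, once.
Trained networks look in a picture, given as the dict that the camera call returned (one of the last four; its "shot" number tells which), for a name from the list of things; names that differ only in an ending like _2 or _b are one class to them, and where a whole thing is asked for, a point or a joint stands for the part that bears it (a point fixed in the world has none). Each returns a list of dicts, best first, with "score" (0 to 1); they miss things now and then, are a little off and sometimes report something else, mostly with a low value. They report only what shows in the picture. A call takes as long as a camera call.
- ctrl.recognise(picture, thing): "centre" ([column, row] in pixels, amid what is visible of it).
The state is a dict: "clock": time; "qpos": joint angles; "qd": joint speeds; "tau": joint torques, N m; "eef_pos": TCP position; "tool_rot": TCP orientation; "force": force on the tool from outside, world axes, zero at the start; "torque": the same for the moment, N m; "width": finger opening in mm; "gripper_force": force on a finger pad.
Only numpy, scipy, OpenCV 4.12 (cv2) and the standard library are available. Lean on these libraries where they do the work, as an engineer would, in place of code of your own. Each camera call takes 0.05 s, during which the arm holds its last target. There are 200 camera calls.

## Working session

There is one attempt and no reset: what is moved stays moved. The work goes in short steps, Python scripts to look and compute and a tool call to move; the robot and the scene stay as the last step left them, time stands still between calls to the robot, and variables do not carry over. Pictures are saved under pics/ and viewed, at most 10 in all, crops included, and the job is handed in when it is done.

Besides the shell and the picture viewer there is one more tool, called after "Emit:" as name([rows], argument=value, ...), one row to a line, values as JSON. step_arm: Moves the arm, as the interface text tells. Shift numbers are shares of 150 mm and turn numbers shares of 45 degrees, none past 1 either way. Its arguments: {"type":"object","properties":{"series":{"type":"array","items":{"type":"array","items":{"type":"array","items":{"type":"number","minimum":-1,"maximum":1}}}}},"required":["series"]}

```bash
mkdir -p pics; cat > h.py <<'E'
import numpy as np, cv2, json
from cell import ctrl
def proj(p,X):
    K=np.array([[p['fx'],0,p['cx']],[0,p['fy'],p['cy']],[0,0,1.]])
    return cv2.projectPoints(np.array(X,float).reshape(-1,3),cv2.Rodrigues(np.array(p['R'],float))[0],np.array(p['t'],float),K,np.array(p['dist'],float))[0].reshape(-1,2)
def ray(p,uv):
    K=np.array([[p['fx'],0,p['cx']],[0,p['fy'],p['cy']],[0,0,1.]])
    n=cv2.undistortPoints(np.array(uv,float).reshape(-1,1,2),K,np.array(p['dist'],float)).reshape(2)
    R=np.array(p['R']);return -R.T@np.array(p['t']),R.T@np.array([n[0],n[1],1])
def atz(p,uv,z):
    c,d=ray(p,uv);return c+d*(z-c[2])/d[2]
def tri(a,b):
    A=np.zeros((3,3));v=np.zeros(3)
    for c,d in (a,b):
        d=d/np.linalg.norm(d);M=np.eye(3)-np.outer(d,d);A+=M;v+=M@c
    return np.linalg.solve(A,v)
E
python3 - <<'E'
from h import *
P={}
s=ctrl.read_state();print(s['clock'],s['eef_pos'],s['tool_rot'],s['width'])
for n in('scene','side','wrist'):
    p=ctrl.get_image(n);P[n]=p;cv2.imwrite(f'pics/{n}0.png',p['img'][:,:,::-1])
    print(n,-np.array(p['R']).T@np.array(p['t']))
    for t in ['brake_stand','release_stand','brake_bar','release_bar','brake_lever','release_lever','brake_press','release_press','tape','jar','collar','screwdriver','caliper']:
        r=ctrl.recognise(p,t)
        print(n,t,[(np.round(q['centre']).tolist(),round(q['score'],2)) for q in r[:2]])
import pickle;pickle.dump(P,open('P0.pkl','wb'))
E
```

```text
0.0 [193.61560585 619.83953704 230.39432921] [-3.13969780e+00  4.71761785e-05  2.83877873e+00] 85.2925049874909
scene [1220.20083297  378.37375731  955.02972003]
scene brake_stand [([243.0, 244.0], 0.94), ([472.0, 292.0], 0.35)]
scene release_stand [([381.0, 305.0], 0.96), ([409.0, 276.0], 0.59)]
scene brake_bar [([242.0, 226.0], 0.81)]
scene release_bar [([393.0, 290.0], 0.92), ([469.0, 295.0], 0.5)]
scene brake_lever [([253.0, 208.0], 0.64)]
scene release_lever [([406.0, 274.0], 0.78)]
scene brake_press [([251.0, 209.0], 0.71)]
scene release_press [([408.0, 270.0], 0.6)]
scene tape []
scene jar [([302.0, 276.0], 0.59), ([237.0, 265.0], 0.23)]
scene collar []
scene screwdriver [([470.0, 293.0], 0.77)]
scene caliper [([200.0, 183.0], 0.57), ([472.0, 293.0], 0.39)]
side [  498.47232328 -1008.17309224   658.30974879]
side brake_stand [([362.0, 325.0], 0.77)]
side release_stand [([355.0, 220.0], 0.83)]
side brake_bar [([362.0, 271.0], 0.96)]
side release_bar [([352.0, 180.0], 0.78), ([362.0, 273.0], 0.36)]
side brake_lever [([326.0, 281.0], 0.64), ([351.0, 183.0], 0.29)]
side release_lever [([334.0, 178.0], 0.77)]
side brake_press [([326.0, 279.0], 0.61)]
side release_press []
side tape [([264.0, 263.0], 0.58)]
side jar [([356.0, 272.0], 0.62)]
side collar [([390.0, 318.0], 0.46)]
side screwdriver [([295.0, 194.0], 0.73)]
side caliper [([252.0, 456.0], 0.72), ([295.0, 196.0], 0.52)]
wrist [129.11408402 641.10466187 375.60882407]
wrist brake_stand []
wrist release_stand []
wrist brake_bar []
wrist release_bar []
wrist brake_lever []
wrist release_lever []
wrist brake_press []
wrist release_press []
wrist tape []
wrist jar []
wrist collar []
wrist screwdriver [([265.0, 399.0], 0.63)]
wrist caliper []
```

View pics/scene0.png

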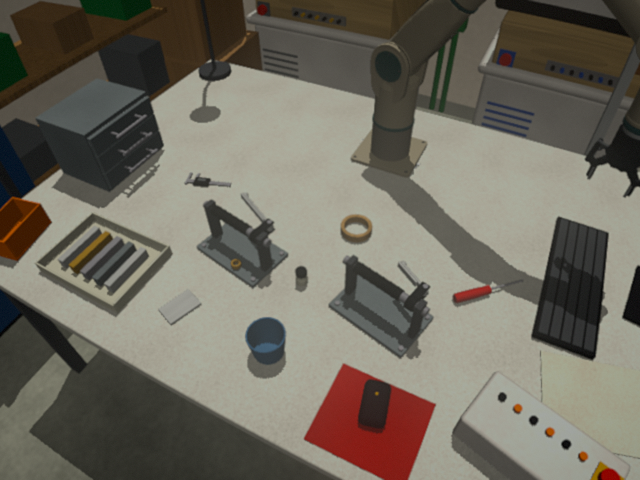

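View pics/side0.png

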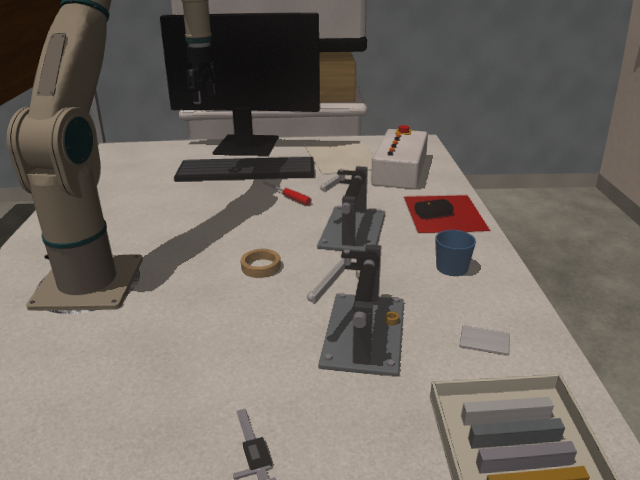

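Scene: the long-lever stand is around (243,244), the short-lever stand around (381,305), with the jar (302,276) between them. Side view agrees: long stand (362,325), short stand (355,220). Next I'll do a coarse pose and zoomed crops.

```bash
cat > fit0.py <<'E'
from h import *
import pickle
P=pickle.load(open('P0.pkl','rb'))
S={'b':dict(scene=(242,226),side=(362,271),sl=(251,209),dl=(326,280)),'r':dict(scene=(393,290),side=(352,180),sl=(406,272),dl=(334,178))}
for k,d in S.items():
    a=tri(ray(P['scene'],d['scene']),ray(P['side'],d['side']));b=tri(ray(P['scene'],d['sl']),ray(P['side'],d['dl']))
    print(k,'bar',a.round(),'lever',b.round())
print('jar',tri(ray(P['scene'],(302,276)),ray(P['side'],(356,272))).round(),'tape',atz(P['scene'],(356,229),12).round())
# crops
def crop(n,c,w,h):
    x,y=c[0]-w//2,c[1]-h//2
    im=cv2.resize(P[n]['img'][y:y+h,x:x+w,::-1],(400,300),interpolation=cv2.INTER_CUBIC)
    for g in range(0,w,20):
        cv2.putText(im,str(x+g),(int(g*400/w),8),0,.3,(0,0,255));cv2.line(im,(int(g*400/w),0),(int(g*400/w),300),(0,0,255) ,1) if 0 else None
    for g in range(0,h,20): cv2.putText(im,str(y+g),(0,int(g*300/h)+4),0,.3,(0,0,255))
    return im
m=np.vstack([np.hstack([crop('scene',(243,240),120,90),crop('scene',(381,305),120,90)]),np.hstack([crop('side',(360,310),160,120),crop('side',(355,215),120,90)])])
cv2.imwrite('pics/m0.png',m)
E
python3 fit0.py
```

```text
b bar [ 598. -174.  119.] lever [ 531. -192.  114.]
r bar [614. 241. 122.] lever [565. 249. 128.]
jar [601.  -6.  11.] tape [391.  51.  12.]
```

View pics/m0.png

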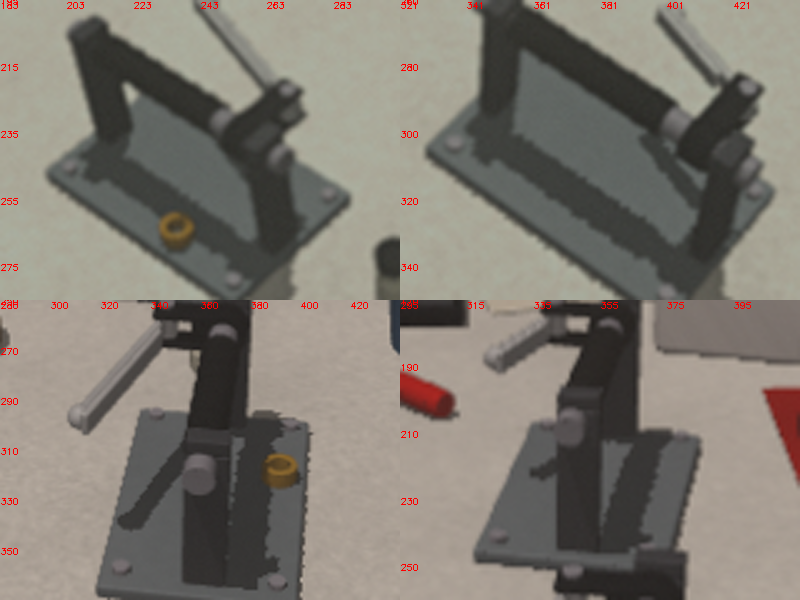

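```bash
cat > fit1.py <<'E'
from h import *
import pickle
from scipy.optimize import least_squares
P=pickle.load(open('P0.pkl','rb'))
def ball(L,f): return (-45-L*np.sin(f),78-L*np.cos(f),115)
O={'b':[('scene',(70,-110,12),(197.4,247)),('scene',(-70,110,12),(288,253.8)),('side',(-70,-110,12),(318.8,365.2)),('side',(70,-110,12),(401.2,368.8)),('side',(70,110,12),(403.6,299)),('side',(-70,110,12),(334.8,294.6)),('side',ball(140,.3),(310.8,297.2))],
'r':[('scene',(70,-110,12),(329.1,304.5)),('scene',(-70,110,12),(433.5,316.8)),('side',(-70,-110,12),(317.5,246)),('side',(-70,110,12),(334.6,207.3)),('side',(70,110,12),(384.7,211.2)),('side',ball(85,.34),(322.6,188.6))]}
W={}
for k,o in O.items():
    def w(v,X):
        c,s=np.cos(v[2]),np.sin(v[2]);return np.array([v[0]*100+c*X[0]-s*X[1],v[1]*100+s*X[0]+c*X[1],X[2]])
    f=lambda v:np.concatenate([proj(P[n],w(v,X))[0]-u for n,X,u in o])
    r=least_squares(f,[6,-1.8 if k=='b' else 2.4,0],loss='soft_l1')
    v=r.x;W[k]=v;print(k,(v[:2]*100).round(1),v[2].round(3));print(f(v).reshape(-1,2).round(1).tolist())
    L,F,D=((140,.3,105) if k=='b' else (85,.34,57))
    for nm,fl in(('rest',F),('in',0)):
        X=np.array(ball(D,fl))-np.array([6.5*np.cos(fl),-6.5*np.sin(fl),0])
        print(' press',nm,w(v,X).round(1),'dir',round(v[2]-fl,3),'ball',w(v,ball(L,fl)).round(1))
    print(' pivot',w(v,(-45,78,115)).round(1),'barmid',w(v,(-1.5,0,115)).round(1))
E
python3 fit1.py
```

```text
b [ 597.6 -201.1] -0.179
[[-2.7, -1.3], [0.1, -2.7], [0.4, -0.7], [-0.8, 2.6], [-0.7, -1.8], [0.2, -2.2], [2.8, -0.1]]
 press rest [ 513.1 -206.5  115. ] dir -0.479 ball [ 502.7 -240.6  115. ]
 press in [ 542.1 -218.5  115. ] dir -0.179 ball [ 542.3 -254.1  115. ]
 pivot [ 567.2 -116.3  115. ] barmid [ 596.1 -200.8  115. ]
r [610.8 213. ] -0.235
[[-2.3, -1.0], [-0.0, -2.1], [-0.0, -1.7], [-0.5, -2.1], [0.3, -2.1], [1.9, -1.7]]
 press rest [548.8 255.  115. ] dir -0.575 ball [539.  227.9 115. ]
 press in [565.6 245.4 115. ] dir -0.235 ball [565.4 216.6 115. ]
 pivot [585.2 299.3 115. ] barmid [609.4 213.3 115. ]
```

Emit:
step_arm([
  [[0,0,0.184,0,0,0,1],[0,0,0.184,0,0,0,1],[0,0,0.184,0,0,0,1],[0,0,0.184,0,0,0,1],[0,0,0.184,0,0,0,1],[0,0,0.184,0,0,0,1],[0,0,0.184,0,0,0,1],[0,0,0.184,0,0,0,1],[0,0,0.184,0,0,0,1],[0,0,0.184,0,0,0,1]],
])

```text
clock: 3.1
eef_pos: [193.6, 620.5, 231.4]
tool_rot: [-3.141, -0.0, 1.388]
force: [0.1, -0.2, 0.8]
width: 0.3
gripper_force: 0.0
```

Emit:
step_arm([
  [[0,0,0,-0.225,0.218,0,1],[0,0,0,-0.225,0.218,0,1],[0,0,0,-0.225,0.218,0,1],[0,0,0,-0.225,0.218,0,1],[0,0,0,-0.225,0.218,0,1],[0,0,0,-0.225,0.218,0,1],[0,0,0,-0.225,0.218,0,1],[0,0,0,-0.225,0.218,0,1],[0,0,0,-0.225,0.218,0,1],[0,0,0,-0.225,0.218,0,1],[0,0,0,-0.225,0.218,0,1],[0,0,0,0,0,0,1]],
])

```text
clock: 4.3
eef_pos: [486.7, 184.0, 232.2]
tool_rot: [3.137, 0.002, 1.382]
force: [-0.2, 0.2, -0.5]
width: -0.0
gripper_force: 0.0
```

```bash
cat > shot.py <<'E'
import sys,pickle
from h import *
s=ctrl.read_state();print(s['clock'],np.round(s['eef_pos'],1),np.round(s['tool_rot'],3),s['width'],np.round(s['force'],1),np.round(s['qpos'],2))
p=ctrl.get_image('wrist');pickle.dump(p,open(sys.argv[1]+'.pkl','wb'));cv2.imwrite('pics/'+sys.argv[1]+'.png',p['img'][:,:,::-1])
for t in ['brake_press','brake_lever','brake_bar','brake_stand','release_press','release_lever','release_bar','release_stand']:
    print(t,[(np.round(q['centre']).tolist(),round(q['score'],2)) for q in ctrl.recognise(p,t)[:2]])
E
python3 shot.py w1
```

```text
4.3 [486.7 184.  232.2] [3.137e+00 2.000e-03 1.382e+00] -0.013885477514284657 [-0.2  0.2 -0.5] [-0.73  0.47  0.46  1.89 -0.27  0.84 -0.33]
brake_press []
brake_lever []
brake_bar []
brake_stand []
release_press [([411.0, 114.0], 0.75)]
release_lever [([407.0, 113.0], 0.61)]
release_bar [([488.0, 115.0], 0.81)]
release_stand [([452.0, 140.0], 0.87)]
```

View pics/w1.png

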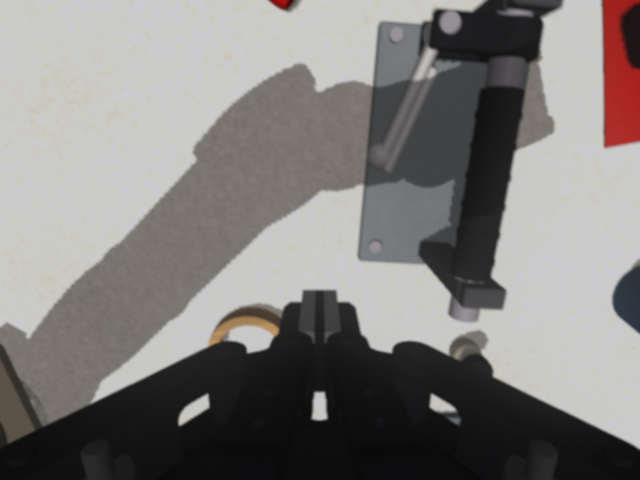

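Wrist view shows the short lever from its clamp (440,30) to its ball (380,156). The visible plate corners are (378,21) and (359,260). The closed fingertips are at (302–337, 290).

```bash
cat > fit2.py <<'E'
import sys
exec(open('fit1.py').read().split("W={}")[0])
def w(v,X):
    c,s=np.cos(v[2]),np.sin(v[2]);return np.array([v[0]*100+c*X[0]-s*X[1],v[1]*100+s*X[0]+c*X[1],X[2]])
def fitw(k,p,o,v0):
    f=lambda v:np.concatenate([proj(p,w(v,X))[0]-u for X,u in o])
    r=least_squares(f,v0);v=r.x
    print(k,(v[:2]*100).round(1),v[2].round(3),f(v).reshape(-1,2).round(1).tolist())
    L,F,D=((140,.3,105) if k=='b' else (85,.34,57))
    for nm,fl in(('rest',F),('in',0)):
        X=np.array(ball(D,fl))-np.array([6.5*np.cos(fl),-6.5*np.sin(fl),0])
        print(' press',nm,w(v,X).round(1),'dir',round(v[2]-fl,3),'ball',w(v,ball(L,fl)).round(1))
    return v
E
python3 - <<'E'
from fit2 import *
p=pickle.load(open('w1.pkl','rb'));print(p['fx'],ray(p,(p['cx'],p['cy']))[1].round(3),ray(p,(0,0))[0].round(1))
o=[((-70,110,12),(378,21)),((-70,-110,12),(359,260)),(ball(85,.34),(380,156))]
v=fitw('r',p,o,[6.1,2.13,-.2])
fitw('r-noball',p,o[:2],v) if 0 else None
print('pivot z124',proj(p,w(v,(-45,78,124))),'bar ends',proj(p,w(v,(-1.5,-115,115))),proj(p,w(v,(4,-92,136))))
e=[486.7,184,232.2]
yv=np.array([np.sin(1.382),-np.cos(1.382),0])
print('tip',proj(p,e),proj(p,e+14.5*yv),proj(p,e-14.5*yv))
E
```

```text
379.5462063692638 [-0.046 -0.268 -0.962] [499.6 252.  376.3]
r [611.5 216. ] -0.24 [[-0.7, -1.3], [-1.1, 0.7], [1.3, 0.6]]
 press rest [549.7 258.4 115. ] dir -0.58 ball [539.8 231.4 115. ]
 press in [566.5 248.7 115. ] dir -0.24 ball [566.2 219.9 115. ]
pivot z124 [[442.00206891  25.61791101]] bar ends [[460.75564745 313.47449173]] [[484.57538188 297.1009333 ]]
tip [[317.45519003 309.87015114]] [[352.31992932 309.76414801]] [[282.561959   309.92884651]]
```

Emit:
step_arm([
  [[0,0,0,-0.298,0.052,0,1],[0,0,0,-0.298,0.052,0,1],[0,0,0,-0.298,0.052,0,1],[0,0,0,-0.298,0.052,0,1],[0,0,0,-0.298,0.052,0,1],[0,0,0,-0.298,0.052,0,1],[0,0,0,-0.298,0.052,0,1],[0,0,0,-0.298,0.052,0,1],[0,0,0,-0.298,0.052,0,1],[0,0,0,-0.298,0.052,0,1],[0,0,0,0,0,0,1],[0,0,0,0,0,0,1]],
])

```text
clock: 5.95
eef_pos: [480.1, -262.7, 231.1]
tool_rot: [-3.141, -0.0, 1.392]
force: [-0.2, 0.5, -0.6]
width: 0.2
gripper_force: 0.0
```

```bash
python3 shot.py w2
```

```text
5.95 [ 480.1 -262.7  231.1] [-3.141 -0.     1.392] 0.18083509750917534 [-0.2  0.5 -0.6] [ 0.15  0.52  0.45  1.82 -0.29  0.88  0.56]
brake_press [([379.0, 107.0], 0.68), ([256.0, 345.0], 0.49)]
brake_lever [([379.0, 108.0], 0.81)]
brake_bar [([479.0, 119.0], 0.84)]
brake_stand [([438.0, 122.0], 0.68)]
release_press []
release_lever []
release_bar []
release_stand [([379.0, 109.0], 0.63)]
```

View pics/w2.png

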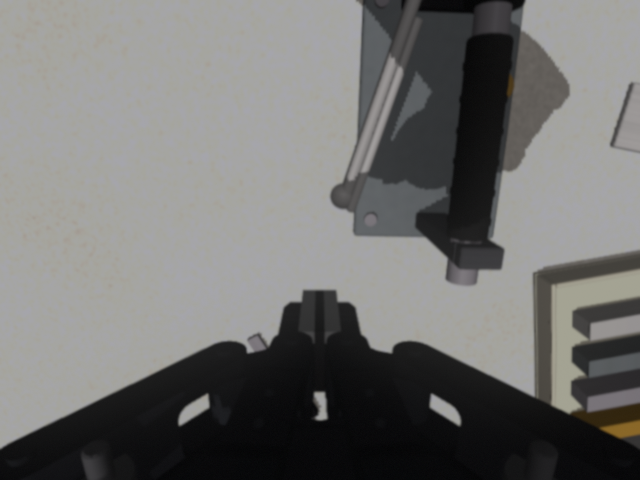

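Wrist view of the long lever: ball at (341,196), plate corners (355,235) and (493,236), post top near (480,255), and the left plate edge reaches (364,0).

```bash
python3 - <<'E'
from fit2 import *
p=pickle.load(open('w2.pkl','rb'))
o=[((-70,-110,12),(355,235)),((70,-110,12),(493,237)),(ball(140,.3),(341,196)),((4,-92,136),(480,255))]
v=fitw('b',p,o,[5.98,-2.0,-.18])
print('edge top',proj(p,w(v,(-70,95,12))),'bar 80',proj(p,w(v,(-1.5,80,115))),'lever .. ',proj(p,w(v,(-45-30*.296,78-30*.955,115))))
E
```

```text
b [ 597.3 -196.7] -0.178 [[-2.5, 0.5], [-0.3, -1.6], [2.2, 0.3], [-0.2, 0.4]]
 press rest [ 512.7 -202.2  115. ] dir -0.478 ball [ 502.4 -236.2  115. ]
 press in [ 541.8 -214.1  115. ] dir -0.178 ball [ 542.  -249.7  115. ]
edge top [[357.37577099   4.04344201]] bar 80 [[485.0257277  -24.04369354]] lever ..  [[397.65284787  28.85374777]]
```

Emit:
step_arm([
  [[0,0,0,0.196,-0.1,0,1],[0,0,0,0.196,-0.1,0,1],[0,0,0,0,0,0.225,1],[0,0,0,0,0,0.225,1],[0,0,0,0,0,0.225,1],[0,0,0,0,0,0.225,1],[0,0,0,0,0,0,1],[0,0,0,0,0,0,1]],
])

```text
clock: 7.2
eef_pos: [461.2, -199.1, 96.6]
tool_rot: [-3.141, 0.0, 1.393]
force: [0.5, 0.7, 0.8]
width: 0.1
gripper_force: 0.0
```

```bash
python3 - <<'E'
from h import *
s=ctrl.read_state();print(np.round(s['eef_pos'],1),np.round(s['tool_rot'],3),np.round(s['force'],1))
p=ctrl.get_image('side');cv2.imwrite('pics/s1.png',cv2.resize(p['img'][200:380,240:460,::-1],None,fx=3.3,fy=3.3,interpolation=2))
E
```

```text
[ 461.2 -199.1   96.6] [-3.141  0.     1.393] [0.5 0.7 0.8]
```

View pics/s1.png

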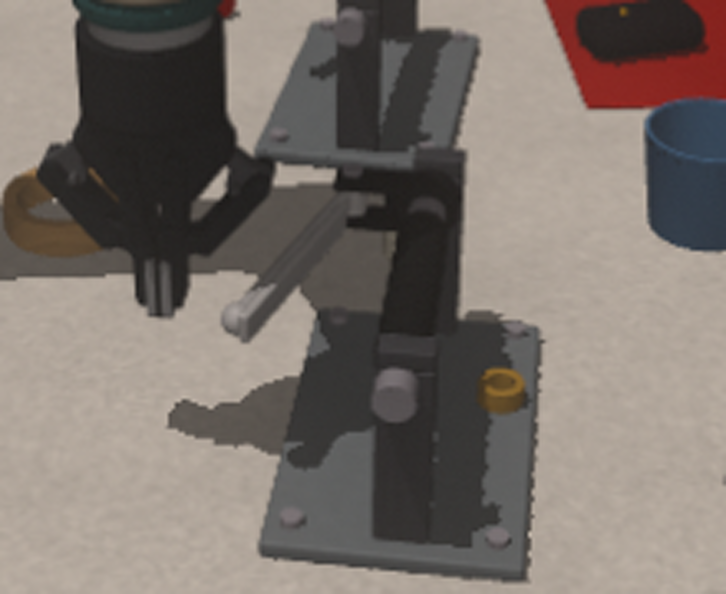

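Emit:
step_arm([
  [[0,0,0,0,0.1,-0.03,1],[0,0,0,0,0.1,0,1],[0,0,0,0,0.06,0,1],[0,0,0,0,0.06,0,1],[0,0,0,0,0.02,0,1],[0,0,0,0,0,0,1]],
])

```text
clock: 7.85
eef_pos: [510.9, -208.0, 101.0]
tool_rot: [-3.141, -0.0, 1.393]
force: [-4.4, 0.0, 2.7]
width: -0.2
gripper_force: 1.8
```

Emit:
step_arm([
  [[0,0,0,0,0.02,0,1],[0,0,0,0,0,0,1]],
])

```text
clock: 8.05
eef_pos: [513.8, -208.7, 100.7]
tool_rot: [-3.141, 0.0, 1.393]
force: [-4.9, -0.3, 2.6]
width: -0.2
gripper_force: 2.0
```

Emit:
step_arm([
  [[0,0,0,0,0.02,0,1],[0,0,0,0,0,0,1]],
])

```text
clock: 8.25
eef_pos: [516.7, -209.4, 100.6]
tool_rot: [-3.141, 0.0, 1.393]
force: [-5.9, -1.0, 2.1]
width: 0.2
gripper_force: 2.2
```

Emit:
step_arm([
  [[0,0,0,0,0.02,0,1],[0,0,0,0,0,0,1]],
])

```text
clock: 8.45
eef_pos: [519.4, -210.1, 100.5]
tool_rot: [-3.14, 0.001, 1.393]
force: [-5.1, -1.9, 1.5]
width: -0.0
gripper_force: 2.3
```

Emit:
step_arm([
  [[0,0,0,0,0.012,0,1],[0,0,0,0,0,0,1]],
])

```text
clock: 8.65
eef_pos: [520.9, -210.6, 100.5]
tool_rot: [-3.14, 0.001, 1.393]
force: [-6.4, -2.5, 1.8]
width: -0.1
gripper_force: 2.5
```

Emit:
step_arm([
  [[0,0,0,0,0.012,0,1],[0,0,0,0,0,0,1]],
])

```text
clock: 8.85
eef_pos: [522.5, -211.2, 100.5]
tool_rot: [-3.14, 0.001, 1.392]
force: [-6.5, -2.7, 1.9]
width: 0.1
gripper_force: 2.6
```

Emit:
step_arm([
  [[0,0,0,0,0.01,0,1],[0,0,0,0,0,0,1]],
])

```text
clock: 9.05
eef_pos: [523.9, -211.4, 100.4]
tool_rot: [-3.14, 0.001, 1.392]
force: [-6.2, -2.3, 1.5]
width: -0.1
gripper_force: 2.6
```

Emit:
step_arm([
  [[0,0,0,0,0.01,0,1],[0,0,0,0,0,0,1]],
])

```text
clock: 9.25
eef_pos: [525.2, -211.9, 100.4]
tool_rot: [-3.139, 0.001, 1.392]
force: [-6.7, -3.7, 1.9]
width: 0.3
gripper_force: 2.7
```

```bash
python3 - <<'E'
from h import *
F=[]
for i in range(3):
    p=ctrl.get_image('side' if i<2 else 'scene');F.append(ctrl.read_state()['force'])
print(np.round(F,1))
E
```

```text
[[-6.  -2.8  1.2]
 [-5.5 -3.3  0.4]
 [-6.1 -2.5  1.1]]
```

Emit:
step_arm([
  [[0,0,0,0,0.01,0,1],[0,0,0,0,0,0,1]],
])

```text
clock: 9.6
eef_pos: [526.6, -212.3, 100.4]
tool_rot: [-3.139, 0.002, 1.392]
force: [-7.3, -2.5, 0.5]
width: 0.4
gripper_force: 2.8
```

Emit:
step_arm([
  [[0,0,0,0,0.01,0,1],[0,0,0,0,0,0,1]],
])

```text
clock: 9.8
eef_pos: [528.0, -212.7, 100.4]
tool_rot: [-3.139, 0.002, 1.392]
force: [-5.9, -4.1, 0.6]
width: -0.1
gripper_force: 2.9
```

Emit:
step_arm([
  [[0,0,0,0,0.01,0,1],[0,0,0,0,0,0,1]],
])

```text
clock: 10.0
eef_pos: [529.4, -213.1, 100.5]
tool_rot: [-3.139, 0.002, 1.392]
force: [-6.7, -3.9, 1.3]
width: 0.1
gripper_force: 3.0
```

Emit:
step_arm([
  [[0,0,0,0,0.01,0,1],[0,0,0,0,0,0,1]],
])

```text
clock: 10.2
eef_pos: [530.8, -213.5, 100.4]
tool_rot: [-3.139, 0.002, 1.392]
force: [-7.6, -3.8, 1.5]
width: -0.2
gripper_force: 3.1
```

```bash
python3 - <<'E'
from h import *
p=ctrl.get_image('wrist')
cv2.imwrite('pics/w3.png',p['img'][:,:,::-1])
E
```

```text
(no output)
```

View pics/w3.png

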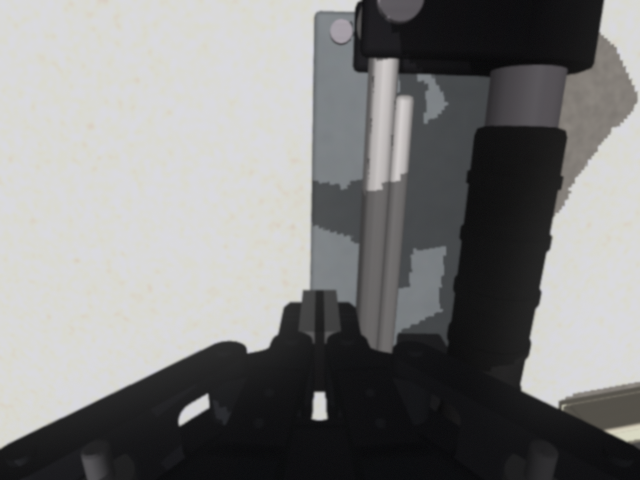

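Wrist view: the lever runs from (383,60) to (372,340) and the bar from (525,130) to (485,350), so it may still be slightly short of parallel. I'll compute the remaining angle.

```bash
python3 - <<'E'
from h import *
p=ctrl.get_image('wrist')
def line(a,b,z=115):
    A,B=atz(p,a,z),atz(p,b,z);d=A-B;return np.arctan2(-d[0],d[1]).round(3),A.round(1),B.round(1)
print('bar L',line((479,130),(449,345),115),'bar R',line((566,130),(524,370),115))
print('lever L top',line((370,60),(358,300),124),'lever R top',line((397,60),(384,300),124))
print('plate L',line((315,12),(311,285),12))
E
```

```text
bar L (np.float64(-0.212), array([ 596.1, -152.4,  115. ]), array([ 579.4, -230.4,  115. ])) bar R (np.float64(-0.187), array([ 625.3, -157.3,  115. ]), array([ 608.3, -247.4,  115. ]))
lever L top (np.float64(-0.199), array([ 562.3, -126.5,  124. ]), array([ 547.3, -201.2,  124. ])) lever R top (np.float64(-0.185), array([ 570.1, -127.9,  124. ]), array([ 556.1, -202.8,  124. ]))
plate L (np.float64(-0.198), array([553.2, -79.1,  12. ]), array([ 521.5, -236.7,   12. ]))
```

Emit:
step_arm([
  [[0,0,0,0,0.008,0,1],[0,0,0,0,0,0,1]],
])

```text
clock: 10.5
eef_pos: [531.3, -213.6, 100.4]
tool_rot: [-3.138, 0.002, 1.392]
force: [-7.9, -3.9, 2.3]
width: 0.2
gripper_force: 3.7
```

Emit:
step_arm([
  [[0,0,0,0,0.008,0,1],[0,0,0,0,0,0,1]],
])

```text
clock: 10.7
eef_pos: [531.4, -213.6, 100.4]
tool_rot: [-3.136, 0.001, 1.391]
force: [-11.4, -3.2, 5.3]
width: -0.2
gripper_force: 4.8
```

Emit:
step_arm([
  [[0,0,0,0,0.008,0,1],[0,0,0,0,0,0,1]],
])

```text
clock: 10.9
eef_pos: [531.5, -213.7, 100.4]
tool_rot: [-3.134, 0.001, 1.391]
force: [-12.2, -2.2, 6.5]
width: 0.4
gripper_force: 6.0
```

The stop is clear: position has stalled and force has risen to about 12 N. I'll hold, then release.

Emit:
step_arm([
  [[0,0,0,0,0,0,1],[0,0,0,0,0,0,1],[0,0,0,0,0,0,1],[0,0,0,0,0,0,1],[0,0,0,0,0,0,1],[0,0,0,0,0,0,1],[0,0,0,0,0,0,1],[0,0,0,0,0,0,1],[0,0,0,0,0,0,1],[0,0,0,0,0,0,1],[0,0,0,0,0,0,1],[0,0,0,0,0,0,1]],
])

```text
clock: 12.1
eef_pos: [531.5, -213.7, 100.4]
tool_rot: [-3.134, 0.001, 1.391]
force: [-12.8, -2.3, 6.6]
width: -0.3
gripper_force: 6.0
```

Emit:
step_arm([
  [[0,0,0,0,0,0,1],[0,0,0,0,0,0,1],[0,0,0,0,-0.05,0,1],[0,0,0,0,-0.08,0,1],[0,0,0,0,-0.1,0,1],[0,0,0,0,-0.1,0,1],[0,0,0,0,-0.15,0,1],[0,0,0,0,0,0,1],[0,0,0,0,0,0,1]],
])

```text
clock: 13.0
eef_pos: [467.0, -199.6, 101.1]
tool_rot: [3.139, 0.0, 1.394]
force: [0.4, 0.3, 0.0]
width: 0.2
gripper_force: 0.0
```

```bash
cat > chk.py <<'E'
import sys,pickle
from h import *
P0=pickle.load(open('P0.pkl','rb'))
s=ctrl.read_state();print(s['clock'],np.round(s['eef_pos'],1),np.round(s['tool_rot'],3),np.round(s['force'],1))
for n in('scene','side'):
    p=ctrl.get_image(n)
    for t in ['brake_lever','release_lever','tape','jar','collar']:
        q=ctrl.recognise(p,t);print(n,t,[(np.round(a['centre']).tolist(),round(a['score'],2)) for a in q[:1]])
    cv2.imwrite(f'pics/{n}_{sys.argv[1]}.png',p['img'][:,:,::-1])
    # pixel diff in long lever ball region
    if n=='side':
        d=np.abs(p['img'][285:305,303:325].astype(int)-P0[n]['img'][285:305,303:325]).mean();print('ball diff b',d)
        d=np.abs(p['img'][180:196,315:331].astype(int)-P0[n]['img'][180:196,315:331]).mean();print('ball diff r',d)
E
python3 chk.py a
```

```text
13.0 [ 467.  -199.6  101.1] [3.139 0.    1.394] [0.4 0.3 0. ]
scene brake_lever [([252.0, 206.0], 0.77)]
scene release_lever [([407.0, 273.0], 0.61)]
scene tape [([393.0, 288.0], 0.73)]
scene jar [([301.0, 276.0], 0.63)]
scene collar [([235.0, 265.0], 0.64)]
side brake_lever [([325.0, 284.0], 0.73)]
side release_lever [([352.0, 221.0], 0.57)]
side tape [([250.0, 266.0], 0.68)]
side jar []
side collar [([391.0, 317.0], 0.54)]
ball diff b 6.161363636363636
ball diff r 4.994791666666667
```

Emit:
step_arm([
  [[0,0,0,0,0,-0.3,1],[0,0,0,0,0,-0.3,1],[0,0,0,0.31,-0.031,0,1],[0,0,0,0.31,-0.031,0,1],[0,0,0,0.31,-0.031,0,1],[0,0,0,0.31,-0.031,0,1],[0,0,0,0.31,-0.031,0,1],[0,0,0,0.31,-0.031,0,1],[0,0,0,0.31,-0.031,0,1],[0,0,0,0.31,-0.031,0,1],[0,0,0,0.31,-0.031,0,1],[0,0,0,0.31,-0.031,0,1]],
])

```text
clock: 14.8
eef_pos: [501.3, 268.2, 190.8]
tool_rot: [3.142, -0.0, 1.394]
force: [1.2, -1.0, 0.3]
width: 0.2
gripper_force: 0.0
```

Emit:
step_arm([
  [[0,0,0.08,0,0,0,1],[0,0,0,0,0,0,1],[0,0,0,0,0,0,1]],
])

```text
clock: 15.1
eef_pos: [501.5, 264.9, 190.7]
tool_rot: [3.142, 0.001, 1.331]
force: [0.5, -0.5, 0.1]
width: -0.1
gripper_force: 0.0
```

Emit:
step_arm([
  [[0,0,0,0.016,0,0.3,1],[0,0,0,0,0,0.3,1],[0,0,0,0,0.067,0,1],[0,0,0,0,0.067,0,1],[0,0,0,0,0,0,1],[0,0,0,0,0,0,1]],
])

```text
clock: 15.7
eef_pos: [523.8, 263.5, 103.0]
tool_rot: [3.138, -0.002, 1.33]
force: [-0.9, 0.4, -0.1]
width: -0.0
gripper_force: 0.0
```

```bash
python3 - <<'E'
from h import *
s=ctrl.read_state();print(np.round(s['eef_pos'],1),np.round(s['tool_rot'],3),np.round(s['force'],1))
p=ctrl.get_image('wrist');cv2.imwrite('pics/w4.png',p['img'][:,:,::-1])
E
```

```text
[523.8 263.5 103. ] [ 3.138e+00 -2.000e-03  1.330e+00] [-0.9  0.4 -0.1]
```

View pics/w4.png

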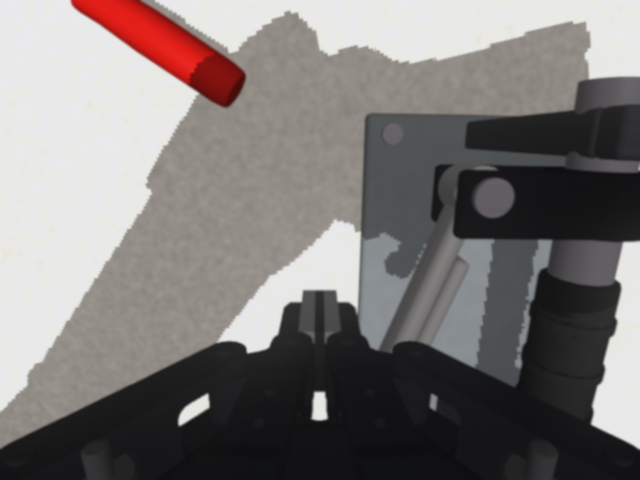

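Finger is clear in front of the lever (lever at about (420,310), pivot at (492,197)), and nothing else is near. Now I'll press.

Emit:
step_arm([
  [[0,0,0,0,0.04,0.01,1],[0,0,0,0,0.04,0,1],[0,0,0,0,0,0,1]],
])

```text
clock: 16.05
eef_pos: [534.7, 260.6, 99.7]
tool_rot: [3.14, -0.0, 1.33]
force: [0.1, -0.5, -0.8]
width: -0.2
gripper_force: 0.0
```

Emit:
step_arm([
  [[0,0,0,0,0.03,0,1],[0,0,0,0,0,0,1]],
])

```text
clock: 16.25
eef_pos: [537.3, 259.8, 99.1]
tool_rot: [-3.14, 0.0, 1.331]
force: [-2.5, 1.3, 0.6]
width: -0.6
gripper_force: 1.0
```

Emit:
step_arm([
  [[0,0,0,0,0.03,0,1],[0,0,0,0,0,0,1]],
])

```text
clock: 16.45
eef_pos: [541.4, 258.3, 98.8]
tool_rot: [-3.14, 0.001, 1.331]
force: [-3.8, -0.7, -0.7]
width: -0.3
gripper_force: 1.4
```

Emit:
step_arm([
  [[0,0,0,0,0.02,0,1],[0,0,0,0,0,0,1]],
])

```text
clock: 16.65
eef_pos: [544.3, 257.5, 98.8]
tool_rot: [-3.14, 0.001, 1.33]
force: [-4.4, -1.1, -1.9]
width: 0.3
gripper_force: 1.7
```

Emit:
step_arm([
  [[0,0,0,0,0.02,0,1],[0,0,0,0,0.015,0,1],[0,0,0,0,0,0,1]],
])

```text
clock: 16.95
eef_pos: [549.0, 255.9, 98.7]
tool_rot: [-3.139, 0.002, 1.33]
force: [-5.8, -1.7, 0.2]
width: -0.2
gripper_force: 2.2
```

Emit:
step_arm([
  [[0,0,0,0,0.015,0,1],[0,0,0,0,0,0,1]],
])

```text
clock: 17.15
eef_pos: [550.9, 255.3, 98.7]
tool_rot: [-3.139, 0.002, 1.33]
force: [-5.7, -1.7, -0.3]
width: 0.2
gripper_force: 2.4
```

Emit:
step_arm([
  [[0,0,0,0,0.01,0,1],[0,0,0,0,0,0,1]],
])

```text
clock: 17.35
eef_pos: [552.1, 254.8, 98.7]
tool_rot: [-3.138, 0.002, 1.33]
force: [-6.1, -2.7, -0.7]
width: -0.0
gripper_force: 2.6
```

Emit:
step_arm([
  [[0,0,0,0,0.01,0,1],[0,0,0,0,0,0,1]],
])

```text
clock: 17.55
eef_pos: [553.4, 254.2, 98.7]
tool_rot: [-3.138, 0.003, 1.33]
force: [-5.2, -2.6, 0.4]
width: 0.1
gripper_force: 2.8
```

u ≈ 477. Continuing in small steps until it stalls.

Emit:
step_arm([
  [[0,0,0,0,0.01,0,1],[0,0,0,0,0,0,1]],
])

```text
clock: 17.75
eef_pos: [554.7, 253.8, 98.7]
tool_rot: [-3.138, 0.003, 1.33]
force: [-6.9, -3.0, 1.2]
width: -0.0
gripper_force: 2.9
```

Emit:
step_arm([
  [[0,0,0,0,0.008,0,1],[0,0,0,0,0,0,1]],
])

```text
clock: 17.95
eef_pos: [555.7, 253.4, 98.7]
tool_rot: [-3.138, 0.003, 1.33]
force: [-7.5, -3.7, 1.4]
width: 0.0
gripper_force: 3.2
```

Emit:
step_arm([
  [[0,0,0,0,0.008,0,1],[0,0,0,0,0,0,1]],
])

```text
clock: 18.15
eef_pos: [556.1, 253.2, 98.7]
tool_rot: [-3.136, 0.004, 1.33]
force: [-9.5, -2.6, 2.7]
width: 0.1
gripper_force: 3.9
```

Emit:
step_arm([
  [[0,0,0,0,0.008,0,1],[0,0,0,0,0,0,1]],
])

```text
clock: 18.35
eef_pos: [556.2, 253.1, 98.6]
tool_rot: [-3.134, 0.004, 1.331]
force: [-11.5, -2.6, 4.0]
width: -0.3
gripper_force: 5.1
```

Stalled at the stop with about 12 N. Hold, then release and back off.

Emit:
step_arm([
  [[0,0,0,0,0.003,0,1],[0,0,0,0,0,0,1],[0,0,0,0,0,0,1],[0,0,0,0,0,0,1],[0,0,0,0,0,0,1],[0,0,0,0,0,0,1],[0,0,0,0,0,0,1],[0,0,0,0,0,0,1],[0,0,0,0,0,0,1],[0,0,0,0,0,0,1],[0,0,0,0,0,0,1],[0,0,0,0,0,0,1]],
])

```text
clock: 19.55
eef_pos: [556.2, 253.2, 98.7]
tool_rot: [-3.133, 0.004, 1.331]
force: [-12.4, -2.7, 5.8]
width: 0.2
gripper_force: 5.5
```

Emit:
step_arm([
  [[0,0,0,0,0,0,1],[0,0,0,0,0,0,1],[0,0,0,0,-0.05,0,1],[0,0,0,0,-0.08,0,1],[0,0,0,0,-0.1,0,1],[0,0,0,0,-0.1,0,1],[0,0,0,0,-0.15,0,1],[0,0,0,0,0,-0.3,1],[0,0,0,0,0,-0.3,1],[0,0,0,0,0,0,1],[0,0,0,0,0,0,1],[0,0,0,0,0,0,1]],
])

```text
clock: 20.75
eef_pos: [490.6, 271.6, 188.9]
tool_rot: [3.141, -0.0, 1.331]
force: [0.0, 0.4, 0.2]
width: 0.3
gripper_force: 0.0
```

```bash
python3 chk.py b; python3 - <<'E'
import cv2,numpy as np
a=cv2.imread('pics/side0.png')[150:380,230:430];b=cv2.imread('pics/side_b.png')[150:380,230:430]
cv2.imwrite('pics/cmp.png',cv2.resize(np.hstack([a,b]),None,fx=2,fy=2,interpolation=2))
E
```

```text
20.75 [490.6 271.6 188.9] [ 3.141 -0.     1.331] [0.  0.4 0.2]
scene brake_lever [([252.0, 205.0], 0.74)]
scene release_lever [([408.0, 275.0], 0.69)]
scene tape [([352.0, 233.0], 0.76)]
scene jar [([302.0, 274.0], 0.58)]
scene collar [([235.0, 264.0], 0.67)]
side brake_lever [([325.0, 284.0], 0.79)]
side release_lever [([335.0, 181.0], 0.72)]
side tape [([260.0, 264.0], 0.6)]
side jar [([357.0, 272.0], 0.42)]
side collar [([392.0, 317.0], 0.46)]
ball diff b 1.1916666666666667
ball diff r 1.0416666666666667
```

View pics/cmp.png

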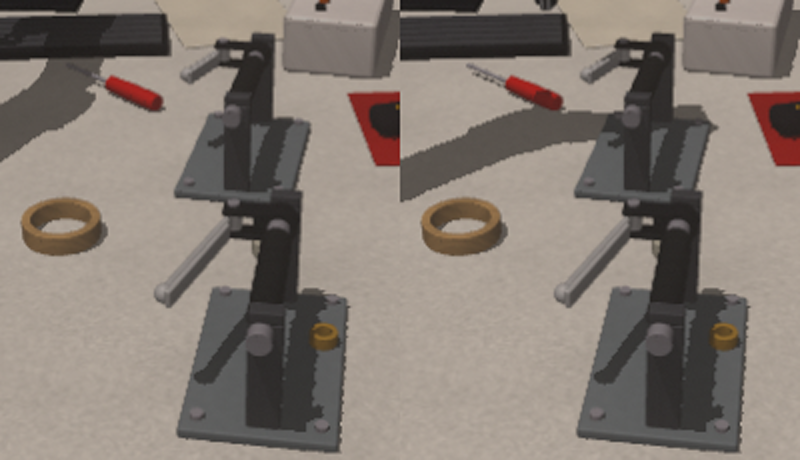

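Before and after match: both levers are back out and everything else is unmoved.

```bash
python3 -c "
from cell import ctrl
print(ctrl.finish_job())"
```

```text
the job is handed in; nothing more can be done
None
```

I pressed the long lever and then the short lever fully in to their stops with about 12 N. Each was held for over a second and sprang fully back out, nothing else moved in the before-and-after pictures, and I handed the job in at about 21 s with the arm clear.

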